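# Unhook the bottle from the pegboard keyhole

### The job

The aluminium bottle with the round twist cap hangs by its neck in one of the two keyhole slots of the level pegboard panel. Slide it along its slot to the wide end, lift it straight up and out, and stand it upright on the round cork coaster on the plastic shelf, wholly on the coaster. Leave the ball pump with the T-handle hanging where it is.

Things in the scene. Friction and masses are not known exactly. Their poses are not given: they have to be found in the camera images.
- bottle: Aluminium bottle, 141 mm tall, 0.16 kg. Origin: centre of its underside; z up, yaw means nothing. Body 56 mm wide up to 75 mm, cone up to 95, neck 22 mm wide up to 115, then a black round cap 38 mm wide. Hangs by the cap's underside on the panel, neck in the slot, within 15 mm of the narrow end; can be raised 10 mm there.
- panel: Level pegboard panel on legs, 260 (x) by 330 (y) mm. Origin: on the table under its centre; top face at z = 140 mm, 8 mm thick. Slot 1 at y = +85 mm: narrow end x = -45, centre of wide end x = +45. Slot 2 at y = -85: narrow end x = +45, wide end x = -45. Slots 28 mm wide, wide ends 76 mm across. Bottle in either slot. Loose bails 12 mm thick lie near x = +-108.
- pump: Grey ball pump hung in the other slot, to be left there. Origin: centre of its underside, z up; 149 mm tall, barrel 40 mm across. Above the panel it shows a collar 40 mm across and a black T-handle 90 mm long (its y), 18 mm thick, its top 34 mm above the panel.
- coaster: Round cork coaster, 90 mm across, 4 mm thick, fixed in the centre of one of the four square bays (125 mm wide) of the low shelf unit's top tray. Origin: centre of its underside, on the bay's floor, 100 mm above the table. Bay walls rise 25 mm above the floor. The other bays hold a ball each, up to 72 mm across.
Mind the look-alikes: they are no part of the job. There is more than one size of the bottle; the one meant has the size given above.

How it is judged:
On the way, in this order (a step that is already met when the one before it is completed fails the run):
1. the bottle, still down in the panel (raised less than 40 mm), is at the wide end of its slot, within 14 mm of the wide end's centre along the slot (z of bottle in the frame of panel between 0.01 and 0.065 m and ((y of bottle in the frame of panel above 0.06 m and x of bottle in the frame of panel between 0.031 and 0.059 m) or (y of bottle in the frame of panel below -0.06 m and x of bottle in the frame of panel between -0.059 and -0.031 m))), for 0.05 s.
2. the bottle is lifted free: its underside is above the panel's top face (z of bottle in the frame of panel above 0.14 m), for 0.05 s.
At the end, for the whole second after the job is handed in: The bottle stands still and upright (within 10 degrees) on the coaster, its axis within 20 mm of the coaster's centre; the pump hangs within 25 mm of where it started (horizontal distance between bottle and coaster below 0.02 m and z of bottle in the frame of coaster between 0 and 0.01 m and angle between bottle's own z axis and vertical below 0.17 rad and linear speed of bottle below 0.02 m/s and distance of pump from where it was at the start of the episode below 0.025 m); the robot touches nothing.
It fails at once if the pump is moved by 25 mm or more (distance of pump from where it was at the start of the episode above 0.025 m).
It also fails if it takes over 48 s, if anything falls off the work surface, if the arm or the gripper's body presses on something with over 40 N, if the wrist force passes 120 N, or if a joint passes its speed limit or range.

### The arm

A 6-joint arm with a two-finger parallel gripper is mounted at the origin on the work surface. World frame = base frame: x ahead of the robot, y to its left, z up, the work surface at z = 0. Lengths are in m, angles in rad, forces in N, time in s.
With the tool pointing down it reaches from about 0.35 to 0.975 m from the base axis. Payload 7.1 kg.
Tool frame: the origin (TCP) lies at the very end of the fingers, on their centre line; the grasp point (between the pads) lies 19 mm behind it (arm.hold_point_z is the z of the grasp point in the tool frame, in m); z points along the fingers, y is the direction in which the jaws open and shut (so a half turn about z gives the same grasp; the last joint's range is limited). The gripper opens to 88 mm and grips with 3 to 60 N. Pads are 20 mm wide; open, the fingers measure 115 mm over their backs; the gripper's body (75 mm by 178 mm) begins 61 mm behind the grasp point.
Start: joints at [-1.126, 0.423, 1.63, -0, 1.089, -0.019], TCP at [0.28, -0.559, 0.223] pointing down, gripper open.
Joint ranges: [-3, 3], [-0.9, 2.11], [0.09, 2.58], [-1.31, 4.45], [0.11, 2.69], [-2.54, 2.54]. Speed limits (rad/s): [2.39, 2.39, 3.01, 3.14, 3.14, 3.14].

### API

Orientations are given as a rotation vector (axis times angle).
In Python, from rig import arm, cams gives the robot as it stands.
- The arm moves only by the shell command python3 -m crank 'ROWS' [FORCE]. ROWS is JSON, a list of rows, each a list of 5 numbers: the closure, from 0 (fully open) to 1 (shut), then the shift along the tool's x, y, z in mm, then the turn about the tool's z in rad. A call has 1 to 12 rows; each row shifts and turns the commanded pose from where the row before left it, along the tool's axes as they then stand; what a row does not reach is not made up. A row lasts 1/10 s, in which the tool goes at most 50 mm and 8.59 degrees, less where a joint would pass 70% of its speed; a pose out of reach is approached as far as the arm can. A call is refused whole if a number of a shift passes 50 or a number of a turn 0.15, either way. A call with a gripper value outside its range is refused whole. The fingers move at their own pace and stop on an object; FORCE is the grip in N (left out, the last holds). Time passes only in rows, so rows that do not move let the fingers close. It gives the time, the measured TCP pose, the force and the opening at its end, in the units of the state.
- arm.get_state(): the state, without advancing time (a new reading comes with each control period).
- cams.snapshot(name): name is "scene" or "top"; returns a dict with "image" (480x640x3 uint8, blue, green, red), "mtx" (3x3 intrinsics, pixels), "k1" (the pictures are not rectified: a ray, as slopes to the right and down, at radius r is drawn at 1 + k1 r^2 times it, then the intrinsics apply), "rvec" (rotation vector, rad) and "tvec" (3), from world to camera coordinates, as OpenCV has them. Camera axes: x right, y down, z forward; pixel columns grow to the right and rows downward; lengths in m; the calibration is good to about 2 mm. A picture is of the moment at which its call begins. There is no depth.
- arm.hand_in(): hands the job in, once; it reports no verdict.
The state is a dict: "t": time; "joint_pos": joint angles; "joint_velocities": joint speeds; "joint_torque": joint torques, N m; "position": TCP position; "eef_rot": TCP orientation; "contact_force": force on the tool from outside, world axes, zero at the start; "moment": the same for the moment, N m; "gripper_width": opening from 0.0 (shut) to 1.0 (fully open).
Only numpy, scipy, OpenCV 4.12 (cv2) and the standard library are available. Lean on these libraries where they do the work, as an engineer would, in place of code of your own. Each camera call takes 0.05 s, during which the arm holds its last target.

## Working session

There is one attempt and no reset: what is moved stays moved. The work goes in short steps, Python scripts to look and compute and a shell command to move; the robot and the scene stay as the last step left them, time stands still between calls to the robot, and variables do not carry over. Pictures are saved under pics/ and viewed, and the job is handed in when it is done.

```bash
mkdir -p pics; ls; python3 - <<'E'
from rig import arm,cams
import cv2
print(arm.get_state())
for n in("scene","top"):
    s=cams.snapshot(n); cv2.imwrite(f"pics/{n}0.png",s["image"]); print(n,s["mtx"],s["k1"],s["rvec"],s["tvec"])
E
```

```text
pics
{'t': 0.0, 'joint_pos': array([-1.12603796e+00,  4.23825648e-01,  1.63068630e+00, -5.59542654e-05,
        1.08857035e+00, -1.90035453e-02]), 'joint_velocities': array([-0.00083886, -0.00306326, -0.00126044,  0.00093828,  0.00163995,
        0.00024352]), 'joint_torque': array([ 1.39006213e-03, -5.44621718e+01, -2.73673546e+01,  6.43742527e-02,
        2.26594537e-02, -1.47397200e-04]), 'position': array([ 0.27934425, -0.55848742,  0.22191263]), 'eef_rot': array([-3.05609433e+00, -7.21672331e-01,  5.70184963e-04]), 'contact_force': array([ 0.14973846, -0.68257781,  0.07063299]), 'moment': array([ 0.00390409,  0.00594451, -0.02049413]), 'gripper_width': 1.0007428872424355}
scene [[520.84618003   0.         317.72831395]
 [  0.         520.84618003 237.39795113]
 [  0.           0.           1.        ]] -0.00951704369648724 [ 1.90183099  1.97752738 -0.52713346] [ 0.00437961 -0.38301671  1.52589887]
top [[552.52364558   0.         314.66420121]
 [  0.         552.52364558 228.74939032]
 [  0.           0.           1.        ]] -0.078690807790847 [ 2.02596386 -2.19441732  0.22437165] [0.06114846 0.49676665 1.02760101]
```

View pics/scene0.png

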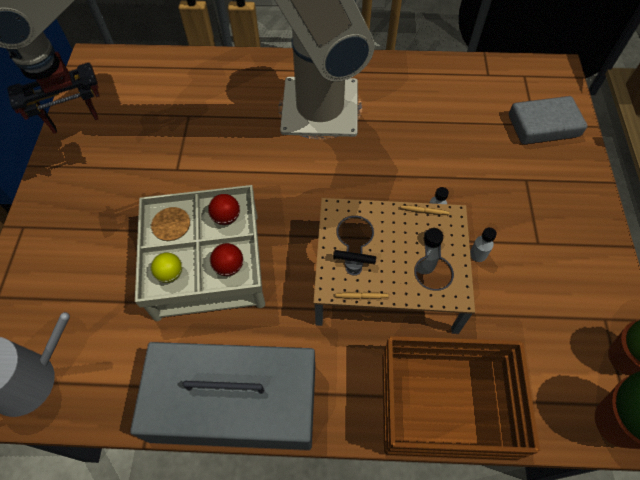

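View pics/top0.png

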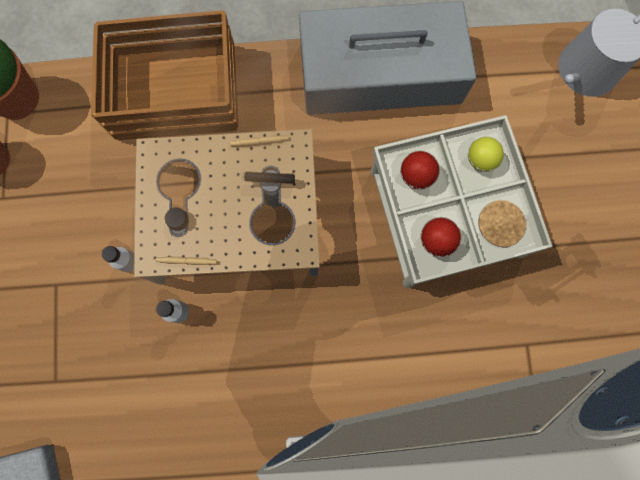

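The scene view and the top view agree.
- **Panel:** the black-capped bottle hangs at top (177,218) / scene (433,238). The pump's T-handle is at top (270,178).
- **Look-alikes:** two standing bottles sit at top (117,258) and (172,310).
- **Target:** the only bottle hanging in a slot is the one at (177,218).
- **Coaster:** top (502,223).

Next I'll measure these and enlarge the target.

```bash
cat > h.py <<'E'
import numpy as np,cv2
from rig import arm,cams
def undist(s,uv):
    K=s["mtx"];uv=np.atleast_2d(np.array(uv,float))
    return cv2.undistortPoints(uv.reshape(-1,1,2),K,np.array([s["k1"],0,0,0,0.])).reshape(-1,2)
def ray(s,uv):
    n=undist(s,uv);R=cv2.Rodrigues(np.array(s["rvec"]))[0];t=np.array(s["tvec"]).reshape(3)
    return -R.T@t,(R.T@np.c_[n,np.ones(len(n))].T).T
def onz(s,uv,z):
    c,d=ray(s,uv);return c+d*((z-c[2])/d[:,2])[:,None]
def proj(s,P):
    return cv2.projectPoints(np.atleast_2d(np.array(P,float)),np.array(s["rvec"]),np.array(s["tvec"]),s["mtx"],np.array([s["k1"],0,0,0,0.]))[0].reshape(-1,2)
def tri(s1,u1,s2,u2):
    A=[];b=[]
    for s,u in((s1,u1),(s2,u2)):
        c,d=ray(s,u);d=d[0]/np.linalg.norm(d[0]);M=np.eye(3)-np.outer(d,d);A.append(M);b.append(M@c)
    return np.linalg.lstsq(np.vstack(A),np.hstack(b),rcond=None)[0]
E
python3 - <<'E'
from h import *
T=cams.snapshot("top");S=cams.snapshot("scene")
def save(n,im,x,y,w,h,f): cv2.imwrite(f"pics/{n}.png",cv2.resize(im[y:y+h,x:x+w],None,fx=f,fy=f,interpolation=cv2.INTER_CUBIC))
save("c1",T["image"],95,120,240,180,3.3)
save("c2",S["image"],300,180,200,150,4)
# coaster: cork mask in the top and scene views
for n,s,(x,y) in(("top",T,(502,223)),("scene",S,(170,223))):
    hsv=cv2.cvtColor(s["image"],cv2.COLOR_BGR2HSV)
    m=((hsv[...,1]>80)&(hsv[...,0]<25)).astype(np.uint8)
    k,l,st,ce=cv2.connectedComponentsWithStats(m)
    i=l[y,x];c=max(cv2.findContours((l==i).astype(np.uint8),0,1)[0],key=len)
    e=cv2.fitEllipse(c);P=onz(s,c[:,0],.104);print(n,st[i],e,onz(s,e[0],.104),cv2.minEnclosingCircle(P[:,:2].astype(np.float32)))
E
```

```text
top [ 479  201   47   46 1706] ((501.92535400390625, 223.3092498779297), (44.3282585144043, 47.183963775634766), 126.04756164550781) [[ 0.47126601 -0.32917198  0.104     ]] ((0.47153306007385254, -0.3294229507446289), 0.04497666284441948)
scene [ 151  207   39   34 1037] ((170.17022705078125, 223.4458465576172), (32.14993667602539, 39.08158493041992), 69.82089233398438) [[ 0.47334982 -0.3280345   0.104     ]] ((0.4724750220775604, -0.32773441076278687), 0.046315696090459824)
```

View pics/c1.png

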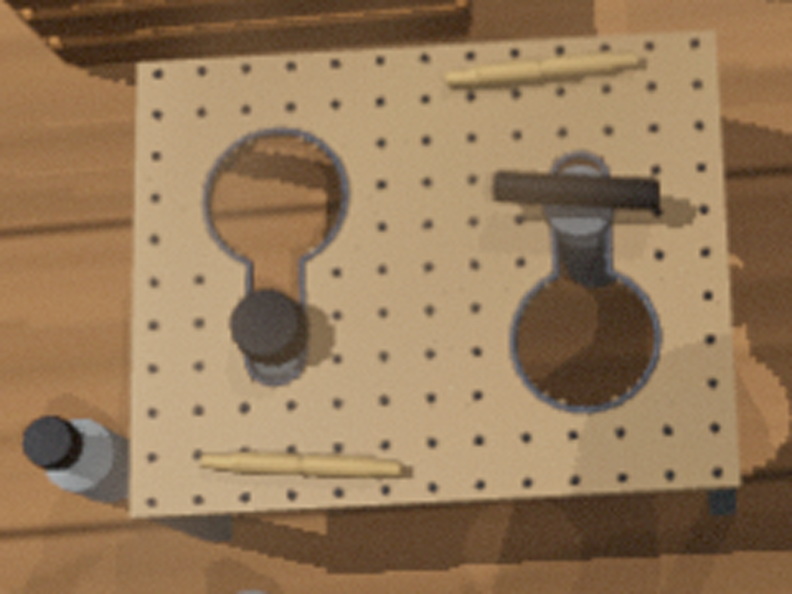

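View pics/c2.png

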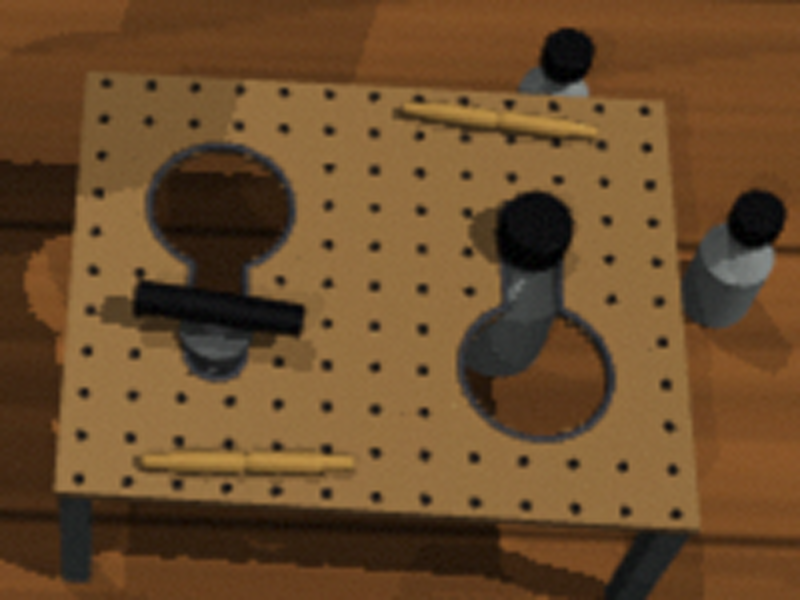

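Enlarged crops: the bottle with the 38 mm cap is in slot 1 near its narrow end (c1 cap at (269,326), wide end at (278,195)). The two table bottles show smaller caps and aren't in a slot. The bails lie clear at the panel's x ends. Now the panel pose and cap position.

```bash
python3 - <<'E'
from h import *
T=cams.snapshot("top");S=cams.snapshot("scene")
ct=np.array([(137,62),(715,32),(739,485),(130,516)])/3.3+[95,120]
cs=np.array([(697,529),(55,491),(88,72),(664,101)])/4+[300,180]
# panel corners (local): top-view TL is +x,+y ; TR +x,-y ; BR -x,-y; BL -x,+y
L=np.array([(.13,.165),(.13,-.165),(-.13,-.165),(-.13,.165)])
for n,s,c in(("top",T,ct),("scene",S,cs)):
    P=onz(s,c,.14)[:,:2];m=P.mean(0)
    H=(L).T@(P-m);a=np.arctan2(H[0,1]-H[1,0],H[0,0]+H[1,1])
    R=np.array([[np.cos(a),-np.sin(a)],[np.sin(a),np.cos(a)]])
    print(n,"panel",m,a,"res",np.round(((P-m)@R-L)*1e3,1).tolist())
    hsv=cv2.cvtColor(s["image"],cv2.COLOR_BGR2HSV)
    seed={"top":(176,219),"scene":(433,236)}[n]
    for zz,th in((.166,70),(.166,55)):
        mk=(hsv[...,2]<th).astype(np.uint8);k,l,st,ce=cv2.connectedComponentsWithStats(mk)
        i=l[seed[1],seed[0]];
        if i==0: print("bg");continue
        cc=max(cv2.findContours((l==i).astype(np.uint8),0,1)[0],key=len)
        Pc=onz(s,cc[:,0],zz)[:,:2]
        print(st[i],"cap",cv2.minEnclosingCircle(Pc.astype(np.float32)), "local",((np.array(cv2.minEnclosingCircle(Pc.astype(np.float32))[0])-m)@R))
    w={"top":np.array((278,195))/3.3+[95,120],"scene":np.array((536,372))/4+[300,180]}[n]
    print("wide",onz(s,w,.14),"model",m+R@[.045,.085], "narrow",m+R@[-.045,.085])
print(tri(T,np.array((269,322))/3.3+[95,120],S,np.array((535,225))/4+[300,180]))
E
```

```text
top panel [0.5460745  0.18120325] -0.028010903883798288 res [[0.2, 0.2], [-0.9, 0.3], [0.5, 0.3], [0.1, -0.8]]
bg
bg
wide [[0.59463939 0.26336712 0.14      ]] model [0.59343746 0.26490958] narrow [0.50347277 0.26743023]
scene panel [0.54756939 0.18414255] -0.027324409300527847 res [[-0.4, -1.5], [0.1, 0.6], [0.7, 0.9], [-0.4, 0.1]]
[415 228  39  62 936] cap ((0.5724302530288696, 0.2661249041557312), 0.07313495129346848) local [0.02261174 0.08263098]
[416 228  27  56 637] cap ((0.5661933422088623, 0.25425294041633606), 0.06903642416000366) local [0.01670151 0.07059304]
wide [[0.59590932 0.26813825 0.14      ]] model [0.59487488 0.26788137] narrow [0.50490847 0.27034027]
[0.51738633 0.26745432 0.15922205]
```

```bash
python3 - <<'E'
from h import *
T=cams.snapshot("top");S=cams.snapshot("scene")
m=np.array([.5468,.1827]);a=-.0277;R=np.array([[np.cos(a),-np.sin(a)],[np.sin(a),np.cos(a)]])
for s,u in((T,np.array((269,326))/3.3+[95,120]),(S,np.array((535,231))/4+[300,180])):
    p=onz(s,u,.153)[0];print(p,(p[:2]-m)@R,ray(s,u)[0])
print("wide",m+R@[.045,.085])
st=arm.get_state();M=cv2.Rodrigues(st["eef_rot"])[0];print(M.round(3),st["position"],arm.hold_point_z)
E
```

```text
[0.51667791 0.26709674 0.153     ] [-0.03244803  0.08353009] [0.27564383 0.03261159 1.10879982]
[0.51726799 0.27052704 0.153     ] [-0.03195318  0.08697541] [1.08192694 0.04921142 1.14109626]
wide [0.59413694 0.26642105]
[[ 0.894  0.447 -0.   ]
 [ 0.447 -0.894  0.   ]
 [-0.    -0.    -1.   ]] [ 0.27957186 -0.55888032  0.22256236] -0.0187
```

Panel is at (0.547, 0.183) with yaw −0.028. The cap is at (0.517, 0.2685), the slot's wide centre at (0.594, 0.2665), and the coaster at (0.472, −0.329). I'll raise the tool and turn it so the jaws open across the slot (panel y), then travel.

```bash
python3 -m crank '[[0,0,0,-30,0.123],[0,0,0,-30,0.123],[0,0,0,-30,0.123],[0,0,0,-20,0.122],[0,10,-40,0,0],[0,20,-40,0,0],[0,20,-40,0,0],[0,20,-40,0,0],[0,20,-40,0,0],[0,10,-40,0,0],[0,10,-40,0,0],[0,10,-40,0,0]]' 30
python3 -m crank '[[0,10,-40,0,0],[0,10,-40,0,0],[0,10,-40,0,0],[0,10,-40,0,0],[0,10,-40,0,0],[0,10,-40,0,0],[0,10,-40,0,0],[0,10,-40,0,0],[0,10,-40,0,0],[0,10,-40,0,0],[0,5,-40,0,0],[0,0,0,0,0]]'
python3 - <<'E'
from h import *
s=arm.get_state();M=cv2.Rodrigues(s["eef_rot"])[0]
print(s["t"],s["position"],M.round(4),np.abs(s["joint_pos"]).round(2),"tool delta mm",(M.T@(np.array([.517,.2685,.2])-s["position"])*1e3).round(1))
E
```

```text
t: 1.6
position: [0.4085, -0.2407, 0.3328]
eef_rot: [3.141, -0.043, 0.001]
contact_force: [0.1, 0.1, 0.9]
gripper_width: 1.0
t: 2.8
position: [0.5256, 0.1985, 0.3325]
eef_rot: [-3.14, 0.037, -0.0]
contact_force: [0.2, -0.8, -0.3]
gripper_width: 0.997
2.8 [0.5256144  0.19853107 0.33246068] [[ 9.997e-01 -2.330e-02  3.000e-04]
 [-2.330e-02 -9.997e-01  1.200e-03]
 [ 3.000e-04 -1.200e-03 -1.000e+00]] [0.34 0.22 1.66 0.   1.26 1.93] tool delta mm [-10.3 -69.6 132.5]
```

```bash
python3 -m crank '[[0,-4,-35,0,0],[0,-6,-35,20,0],[0,0,0,40,0],[0,0,0,40,0],[0,0,0,32,0],[0,0,0,0,0],[0,0,0,0,0]]'
python3 - <<'E'
from h import *
s=arm.get_state();M=cv2.Rodrigues(s["eef_rot"])[0]
print(s["t"],s["position"],"tool delta mm",(M.T@(np.array([.517,.2685,.144])-s["position"])*1e3).round(1))
S=cams.snapshot("scene");cv2.imwrite("pics/s1.png",cv2.resize(S["image"][150:350,300:500],None,fx=3,fy=3))
S=cams.snapshot("top");cv2.imwrite("pics/t1.png",cv2.resize(S["image"][120:320,80:340],None,fx=3,fy=3))
E
```

```text
t: 3.5
position: [0.5173, 0.2644, 0.2011]
eef_rot: [3.141, -0.043, -0.001]
contact_force: [0.5, 0.1, -0.0]
gripper_width: 0.999
3.5 [0.51729261 0.26438725 0.20113529] tool delta mm [-0.4 -4.1 57.1]
```

View pics/s1.png

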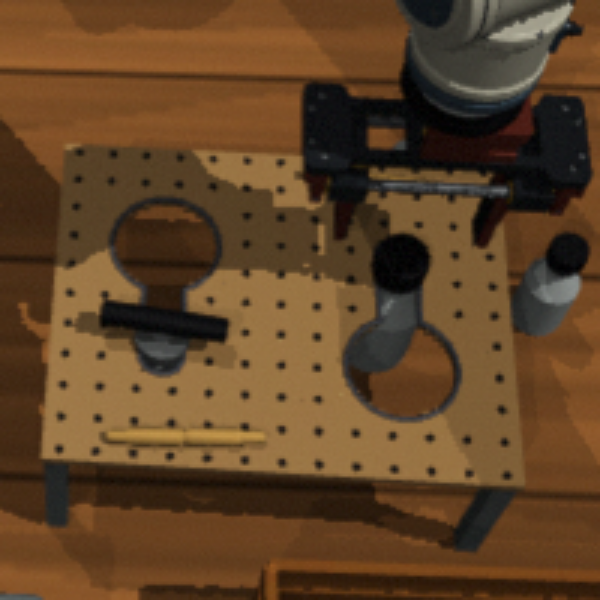

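View pics/t1.png

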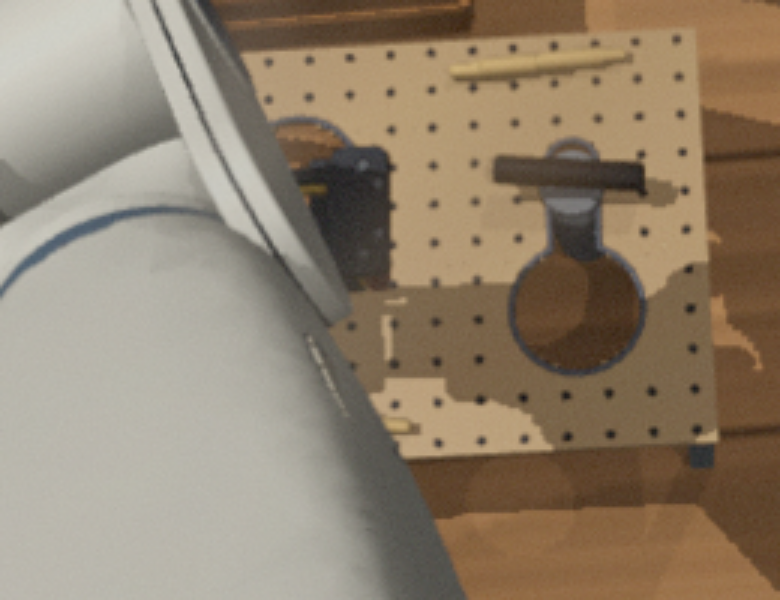

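Scene view: the fingers straddle the cap (tips at (343,237)/(483,246), cap at (401,258) below them), with nothing under them except the panel. Top view is mostly blocked by the arm. Descending to TCP about 0.145 and closing.

```bash
python3 -m crank '[[0,0,-4,20,0],[0,0,0,20,0],[0,0,0,11,0],[0,0,0,4,0],[0,0,0,0,0]]' 30
python3 -m crank '[[1,0,0,0,0],[1,0,0,0,0],[1,0,0,0,0],[1,0,0,0,0],[1,0,0,0,0],[1,0,0,0,0],[1,0,0,0,0],[1,0,0,0,0]]' 30
```

```text
t: 4.1
position: [0.5176, 0.2689, 0.1463]
eef_rot: [-3.141, 0.043, -0.001]
contact_force: [-0.2, 0.0, 0.3]
gripper_width: 0.997
t: 4.9
position: [0.5172, 0.2689, 0.1457]
eef_rot: [3.141, -0.043, -0.0]
contact_force: [-0.4, -0.7, 0.3]
gripper_width: 0.429
```

Width 37.8 mm, so the 38 mm cap is held. Lifting 4 mm and sliding 77 mm along the slot.

```bash
python3 -m crank '[[1,0,0,-2,0],[1,0,0,-2,0],[1,0,0,0,0],[1,10,0,0,0],[1,10,0,0,0],[1,10,0,0,0],[1,10,0,0,0],[1,10,0,0,0],[1,10,0,0,0],[1,10,0,0,0],[1,7,0,0,0],[1,0,0,0,0]]'
python3 - <<'E'
from h import *
s=arm.get_state();print(s["position"],s["gripper_width"],s["contact_force"])
S=cams.snapshot("scene");cv2.imwrite("pics/s2.png",cv2.resize(S["image"][150:350,300:500],None,fx=3,fy=3))
E
```

```text
t: 6.1
position: [0.5952, 0.2668, 0.1497]
eef_rot: [-3.141, 0.043, -0.001]
contact_force: [0.9, 0.1, -1.4]
gripper_width: 0.43
[0.59522461 0.26675964 0.14965607] 0.42951605341572374 [ 0.92892591  0.05081601 -1.39516431]
```

View pics/s2.png

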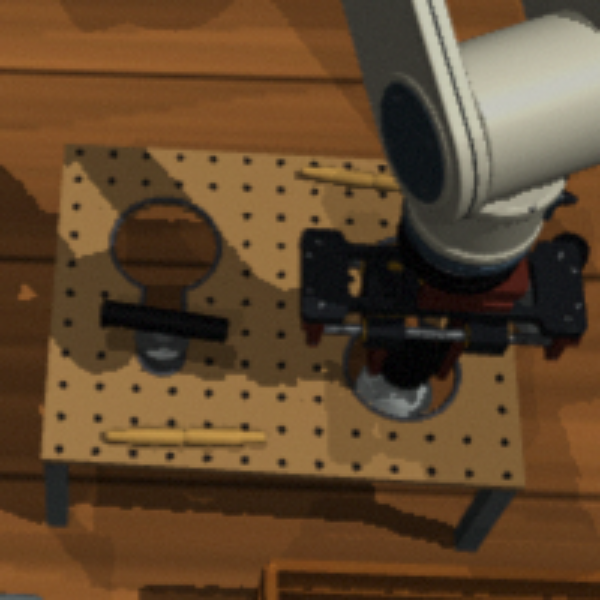

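The bottle is in the wide end (body at (390,385)), clear of the rim, and the force reading of −1.4 N matches its weight. Lifting straight up.

```bash
python3 -m crank '[[1,0,0,-10,0],[1,0,0,-15,0],[1,0,0,-20,0],[1,0,0,-20,0],[1,0,0,-20,0],[1,0,0,-20,0],[1,0,0,-20,0],[1,0,0,-20,0],[1,0,0,-20,0],[1,0,0,-20,0],[1,0,0,-15,0],[1,0,0,0,0]]'
python3 - <<'E'
from h import *
s=arm.get_state();M=cv2.Rodrigues(s["eef_rot"])[0];print(s["position"],s["gripper_width"],s["contact_force"],(M.T@(np.array([.472,-.3287,.345])-s["position"])*1e3).round(1),s["joint_pos"])
S=cams.snapshot("scene");cv2.imwrite("pics/s3.png",S["image"])
E
```

```text
t: 7.35
position: [0.595, 0.2673, 0.3534]
eef_rot: [-3.139, 0.042, -0.008]
contact_force: [-0.0, -0.4, -1.7]
gripper_width: 0.425
[0.59502268 0.26733642 0.35337677] 0.42537884613045535 [-0.02085233 -0.43389031 -1.7130392 ] [-106.9  599.2    6.5] [ 4.04018858e-01  3.49810031e-01  1.43426684e+00 -2.10080862e-06
  1.35197105e+00  2.00178975e+00]
```

View pics/s3.png

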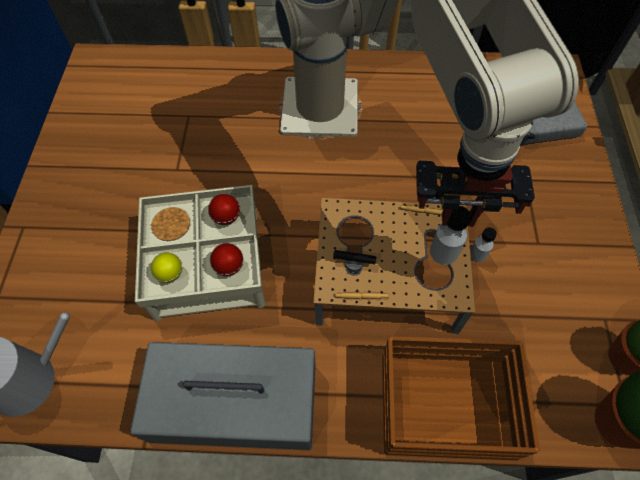

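The bottle is free and hangs upright with its underside at about 0.232, and the pump is unmoved. Carrying it to above the coaster.

```bash
python3 -m crank '[[1,-3,10,0,0],[1,-5,20,0,0],[1,-6,30,0,0],[1,-6,30,0,0],[1,-6,30,0,0],[1,-6,30,0,0],[1,-6,30,0,0],[1,-6,30,0,0],[1,-6,30,0,0],[1,-6,30,0,0],[1,-6,30,0,0],[1,-6,30,0,0]]'
python3 -m crank '[[1,-6,30,0,0],[1,-6,30,0,0],[1,-6,30,0,0],[1,-6,30,0,0],[1,-6,30,0,0],[1,-5,30,0,0],[1,-4,30,0,0],[1,0,30,0,0],[1,0,20,0,0],[1,0,10,0,0],[1,0,0,0,0],[1,0,0,0,0]]'
python3 - <<'E'
from h import *
s=arm.get_state();M=cv2.Rodrigues(s["eef_rot"])[0];print(s["position"],s["gripper_width"],s["contact_force"],(M.T@(np.array([.472,-.3287,.2247])-s["position"])*1e3).round(1))
E
```

```text
t: 8.6
position: [0.5152, -0.0634, 0.3487]
eef_rot: [3.141, -0.044, -0.003]
contact_force: [-0.9, 0.1, -0.8]
gripper_width: 0.431
t: 9.8
position: [0.4706, -0.3294, 0.3493]
eef_rot: [-3.14, 0.043, 0.001]
contact_force: [-0.6, 0.8, -2.0]
gripper_width: 0.43
[ 0.47061169 -0.32935645  0.34932967] 0.42978701488174875 [-0.62085982  0.78605228 -2.00057136] [  1.5  -0.6 124.6]
```

```bash
python3 -m crank '[[1,1,0,20,0],[1,0,0,20,0],[1,0,0,20,0],[1,0,0,20,0],[1,0,0,20,0],[1,0,0,10,0],[1,0,0,0,0]]'
python3 - <<'E'
from h import *
s=arm.get_state();print(s["position"],s["contact_force"])
S=cams.snapshot("scene");cv2.imwrite("pics/s4.png",cv2.resize(S["image"][130:330,70:330],None,fx=3,fy=3))
S=cams.snapshot("top");cv2.imwrite("pics/t4.png",cv2.resize(S["image"][90:290,360:620],None,fx=3,fy=3))
E
```

```text
t: 10.5
position: [0.4714, -0.3287, 0.2384]
eef_rot: [-3.14, 0.041, 0.004]
contact_force: [0.3, -0.1, -0.9]
gripper_width: 0.425
[ 0.47141003 -0.32869446  0.23844546] [ 0.31036289 -0.11600515 -0.89820801]
```

View pics/s4.png

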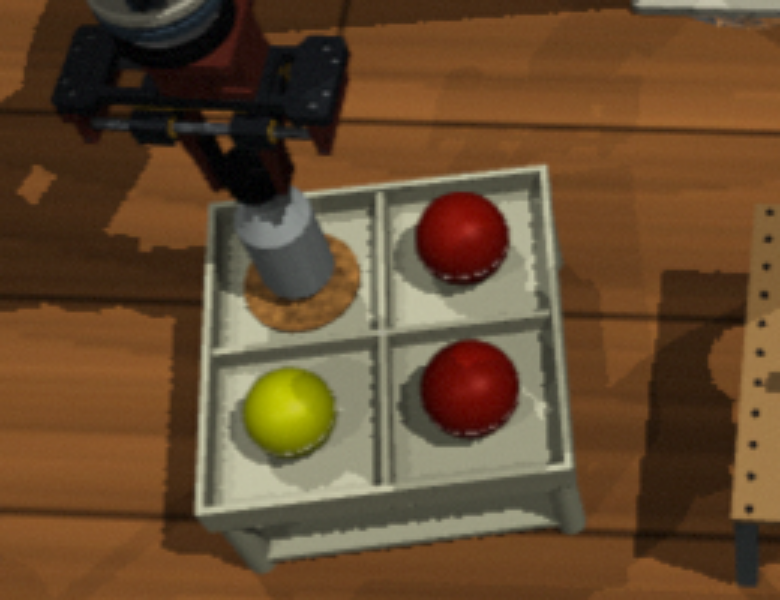

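View pics/t4.png

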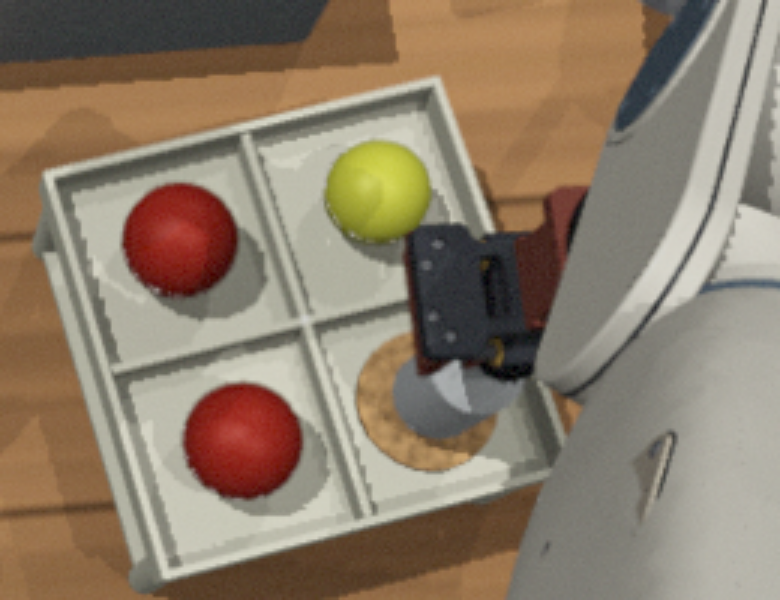

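```bash
python3 - <<'E'
from h import *
s=arm.get_state();print(s["position"],s["contact_force"])
for n,o in(("scene",(70,130)),("top",(360,90))):
    S=cams.snapshot(n);p=s["position"]
    print(n,[((proj(S,[p[0],p[1],z])[0]-o)*3).round() for z in(.118,.193,.235,.259)])
E
```

```text
[ 0.47240891 -0.32980011  0.24037748] [ 0.21572146 -0.27296744 -0.99150789]
scene [array([294., 270.]), array([267., 216.]), array([251., 183.]), array([241., 164.])]
top [array([434., 393.]), array([476., 364.]), array([503., 346.]), array([520., 335.])]
```

The projected axis matches the picture to within a few mm: base predicted at top (434,393), seen about (437,396), with no notable tilt. Lowering gently, watching the force.

```bash
python3 -m crank '[[1,0,0,6,0],[1,0,0,5,0],[1,0,0,1,0],[1,0,0,0,0],[1,0,0,0,0]]'
python3 -m crank '[[1,0,0,1,0],[1,0,0,0,0],[1,0,0,0,0]]'
python3 -m crank '[[1,0,0,1,0],[1,0,0,0,0],[1,0,0,0,0]]'
python3 -c "
from rig import arm;s=arm.get_state();print(s['position'],s['contact_force'])"
```

```text
t: 11.2
position: [0.4719, -0.3301, 0.2277]
eef_rot: [-3.141, 0.043, -0.0]
contact_force: [0.2, -0.6, -1.2]
gripper_width: 0.426
t: 11.5
position: [0.4719, -0.3301, 0.2267]
eef_rot: [3.141, -0.043, 0.0]
contact_force: [0.1, -0.5, -1.5]
gripper_width: 0.426
t: 11.8
position: [0.4719, -0.3301, 0.2256]
eef_rot: [-3.141, 0.043, 0.0]
contact_force: [-0.0, 0.1, -1.5]
gripper_width: 0.431
[ 0.47186217 -0.33010218  0.22563557] [-0.04468153  0.09038321 -1.46293123]
```

```bash
python3 -m crank '[[1,0,0,1,0],[1,0,0,0,0],[1,0,0,0,0]]'
python3 -m crank '[[1,0,0,0.5,0],[1,0,0,0,0],[1,0,0,0,0]]'
```

```text
t: 12.1
position: [0.472, -0.3301, 0.2247]
eef_rot: [3.141, -0.043, 0.0]
contact_force: [-0.6, 0.2, -1.5]
gripper_width: 0.426
t: 12.4
position: [0.4721, -0.3302, 0.2247]
eef_rot: [3.141, -0.043, 0.001]
contact_force: [0.3, 1.0, 4.7]
gripper_width: 0.425
```

Contact (+4.7 N) came at the predicted height. Opening slowly, then retreating upward.

```bash
python3 -m crank '[[0.55,0,0,0,0],[0.5,0,0,0,0],[0.45,0,0,0,0],[0.35,0,0,0,0],[0.2,0,0,0,0],[0.1,0,0,0,0],[0.1,0,0,0,0],[0.1,0,0,0,0]]'
python3 -m crank '[[0.1,0,0,-10,0],[0.1,0,0,-20,0],[0.1,0,0,-30,0],[0.1,0,0,-30,0],[0.1,0,0,-30,0],[0.1,0,-20,-10,0],[0.1,0,-40,0,0],[0.1,0,-40,0,0],[0.1,0,-40,0,0],[0.1,0,-40,0,0],[0.1,0,-40,0,0],[0.1,0,0,0,0]]'
python3 - <<'E'
from h import *
T=cams.snapshot("top");S=cams.snapshot("scene");cv2.imwrite("pics/s5.png",S["image"])
cv2.imwrite("pics/t5.png",T["image"])
for n,s in(("scene",S),("top",T)): print(n,[proj(s,[.472,-.3287,z])[0].round(1) for z in(.104,.179,.245)])
E
```

```text
t: 13.2
position: [0.4719, -0.3301, 0.2242]
eef_rot: [-3.141, 0.043, 0.0]
contact_force: [-0.2, 1.3, -1.0]
gripper_width: 0.898
t: 14.4
position: [0.4769, -0.1056, 0.3539]
eef_rot: [-3.14, 0.036, 0.001]
contact_force: [-1.3, -0.6, 0.6]
gripper_width: 0.898
scene [array([170. , 222.9]), array([161.3, 205.4]), array([152.9, 188.3])]
top [array([501.6, 222.9]), array([515.4, 213.6]), array([529.4, 204.1])]
```

View pics/s5.png

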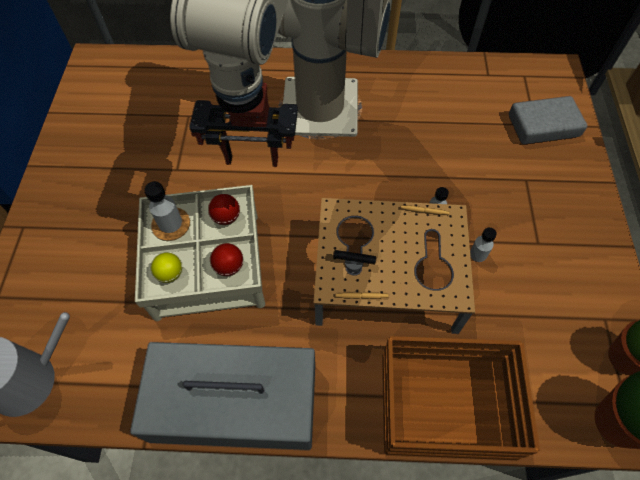

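View pics/t5.png

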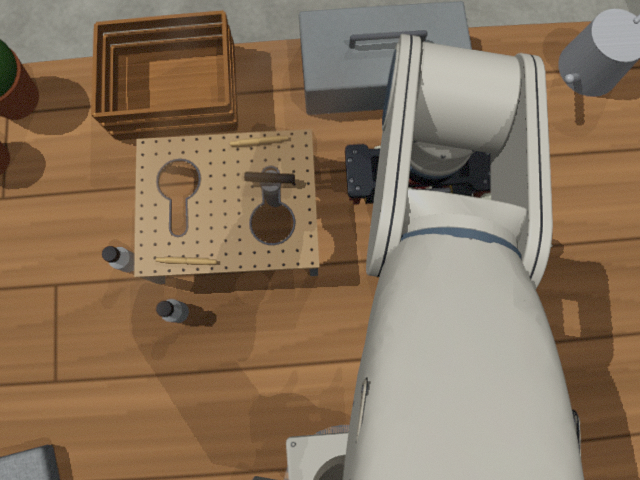

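Scene view: the bottle stands on the coaster with its cap at (155,190), against (153,188) predicted for an upright bottle at the centre. The pump handle is unchanged at (353,257). The top view of the coaster is blocked by the arm. The gripper is clear of everything, so I'm handing in.

```bash
python3 -c "
from rig import arm;print(arm.hand_in());print(arm.get_state()['t'])"
```

```text
the job is handed in; nothing more can be done
None
the job is handed in; nothing more can be done
```

The bottle is standing upright on the cork coaster, and I handed the job in at about 14.5 s of the 48 s. No verdict is reported.

I gripped the bottle by its cap and raised it 4 mm. I then slid it 77 mm along slot 1 to the wide end, lifted it straight out, carried it over the pump and set it down on the coaster.

- **Grip:** the jaws closed to 37.8 mm, which matches the 38 mm cap. The load read about 1.5 N, which matches the bottle's weight.
- **Placing:** the bottle touched down at the height I had calculated, with about 5 N of contact. The tool was then within 2 mm of the coaster centre I had measured.
- **Last picture (scene camera):** the bottle is upright, with its cap about 3 pixels (roughly 5 mm) from where a centred bottle's would be. The pump looks unmoved and the gripper is clear of everything.
- **Not confirmed:** the arm blocked the top camera's view of the coaster at the end, so the final position rests on one view. The two cameras also differed by about 3 mm in y on the panel and cap, well within the 20 mm tolerance.

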